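# Unlatch and open the handpiece case on the dental bench

## Task

Two grey latched cases stand on the dental technician's bench. On the larger one, flip the upright toggle latch fully over, away from the lid, then lift the lid by its bar handle to about 60 degrees or more and leave it standing open. Leave the smaller case alone.

Things in the scene. Friction and masses are not known exactly. Their poses are not given: they have to be found in the camera images.
- case: The larger grey case, fixed to the bench: 160 (x) by 200 (y) by 80 mm high, plus a 10 mm thick lid of the same outline (upper face at z = 90.5 mm). Origin: centre of its underside, on the bench; z up; its front, with the latch, faces its own -x, the hinge is at the back (+x). All 'case frame' numbers (mm) of latch and lid are in this frame
- latch (a joint): Steel lever on the larger case, rad. 0: shut, upright plate 28 wide (y), 6 thick at x -90, y 0, z 66 (pivot) to 153 (case frame, mm), its claw holding the lid down. Grows as its top swings to the front (-x) and down, to 2.0, fully open. Over-centre: below 0.7 it springs back (3 N push at the top end), past 0.7, clear of the lid, it snaps open by itself and stays
- lid (a joint): Lid of the larger case, rad: 0 shut, grows as its front edge rises, stop at 1.8. Hinge axis along y at x 80, z 80.5 (case frame, mm). Handle: round bar 10 thick along y, -48 to 48, its axis at x -25, z 125.5 when shut, 35 above the lid's upper face, a leg at each end. Stiff hinge: stays where left; lifting at the bar takes 4 to 8 N
- small_case: The smaller grey case, same make, fixed to the bench, to be left alone: 125 (x) by 130 (y) by 65 mm high with its lid; bar handle up to 106 mm, upright latch lever up to 128 mm high. Origin: centre of its underside, on the bench; its front, with the latch, faces its own -x

How it is judged:
By the outcome, as a careful person would: the job done as asked, in the order asked, and still so for the second after the job is handed in, with the robot touching nothing.
It also fails if it takes over 48 s, if anything falls off the work surface, if the arm or the gripper's body presses on something with over 40 N, if the wrist force passes 120 N, or if a joint passes its speed limit or range.

## Robot

A 6-joint arm with a two-finger parallel gripper is mounted at the origin on the work surface. World frame = base frame: x ahead of the robot, y to its left, z up, the work surface at z = 0. Lengths are in m, angles in rad, forces in N, time in s.
With the tool pointing down it reaches from about 0.275 to 0.85 m from the base axis. Payload 5.2 kg.
Tool frame: the origin (TCP) lies midway between the tips of the shut fingers; the grasp point (between the pads) lies 19 mm behind it; z points along the fingers, y is the line along which they close (so a half turn about z gives the same grasp; the last joint's range is limited). The gripper opens to 85 mm and grips with 20 to 120 N. Pads are 22 mm wide; open, the fingers measure 114 mm over their backs; the gripper's body (76 mm by 85 mm) begins 54 mm behind the grasp point. The pads swing forward as they close: fully open they stand 13 mm farther back than shut.
Start: joints at [-1.514, 0.259, 1.535, -0, 1.348, -0.203], TCP at [0.141, -0.532, 0.231] pointing down, gripper open.
Joint ranges: [-3.14, 3.14], [-0.91, 2.08], [0.19, 2.58], [-1.22, 4.36], [0.22, 2.71], [-3.12, 3.12]. Speed limits (rad/s): [2.57, 2.57, 3.14, 3.14, 3.14, 3.14].

## Interface

Orientations are given as a 3x3 rotation matrix whose columns are the frame's x, y, z axes.
In Python, from cell import arm, cams gives the robot as it stands. The module is installed in compiled form; this text tells all that it offers.
- The arm moves only by the shell command python3 -m handwheel 'ROWS' [FORCE]. ROWS is JSON, a list of rows, each an object with "angular": the turn, a rotation vector about the tool's x, y, z in units of 6 degrees (1.0 is 6 degrees), a list of three; "dp": the shift along the tool's x, y, z in units of 0.02 m (1.0 is 0.02 m), a list of three; "claw": the opening, from 0 (shut) to 1 (fully open). A call has 1 to 20 rows; each row shifts and turns the commanded pose from where the row before left it, along the tool's axes as they then stand; what a row does not reach is not made up. A row lasts 1/12 s, in which the tool goes at most 41.7 mm and 7.16 degrees, less where a joint would pass 70% of its speed; a pose out of reach is approached as far as the arm can. A call with a number of a shift or a turn outside -1 to 1 is refused whole. A call with a gripper value outside its range is refused whole. The fingers move at their own pace and stop on an object; FORCE is the grip in N (left out, the last holds). Time passes only in rows, so rows that do not move let the fingers close. It gives the time, the measured TCP pose, the force, the opening and the grip force at its end, in the units of the state.
- arm.get_obs(): the state, without advancing time (a new reading comes with each control period).
- cams.get_image(name): name is "scene" or "top" or "wrist"; returns (picture, depth): 420x560x3 uint8, red, green, blue; 420x560 float32, m along the optical axis (not along the pixel's ray), 0 where there is no reading.
- cams.camera_model(name): a dict with "camera_matrix" (3x3 intrinsics, pixels), "rvec" (rotation vector, rad) and "tvec" (3), from world to camera coordinates, as OpenCV has them. Camera axes: x right, y down, z forward; pixel columns grow to the right and rows downward; lengths in m; the calibration is good to about 2 mm. A picture is of the moment at which its call begins: read the wrist's pose just before it. camera_model takes no time and is no camera call; for the wrist camera it gives the pose at the moment of the call.
- arm.finish_job(): hands the job in; it is judged then, once.
The state is a dict: "time_s": time; "joint_pos": joint angles; "qvel": joint speeds; "tau": joint torques, N m; "ee_pos": TCP position; "orientation": TCP orientation; "force": force on the tool from outside, world axes, zero at the start; "wrist_torque": the same for the moment, N m; "grip_width": finger opening in m; "grasp_force": force on a finger pad.
Only numpy, scipy, OpenCV 4.12 (cv2) and the standard library are available. Lean on these libraries where they do the work, as an engineer would, in place of code of your own. Each camera call takes 0.05 s, during which the arm holds its last target. There are 200 camera calls.

## Working session

There is one attempt and no reset: what is moved stays moved. The work goes in short steps, Python scripts to look and compute and a shell command to move; the robot and the scene stay as the last step left them, time stands still between calls to the robot, and variables do not carry over. Pictures are saved under pics/ and viewed, at most 10 in all, crops included, and the job is handed in when it is done.

```bash
mkdir -p pics; cat > h.py <<'E'
import numpy as np, cv2
from cell import arm, cams
def cloud(n):
    im,d=cams.get_image(n); m=cams.camera_model(n)
    K=np.array(m["camera_matrix"]); R=cv2.Rodrigues(np.array(m["rvec"],float))[0]; t=np.array(m["tvec"],float).ravel()
    v,u=np.mgrid[:d.shape[0],:d.shape[1]]
    c=np.stack([(u-K[0,2])/K[0,0]*d,(v-K[1,2])/K[1,1]*d,d],-1)
    p=(c-t)@R; p[d==0]=np.nan
    return im,p
E
python3 - <<'E'
from h import *
o=arm.get_obs(); print(o["time_s"],o["orientation"])
for n in("top","scene"):
    im,p=cloud(n); cv2.imwrite(f"pics/{n}.png",im[:,:,::-1]); np.save(f"pics/{n}.npy",p)
E
```

```text
0.0 [[ 9.66452164e-01  2.56846659e-01 -8.79979703e-05]
 [ 2.56846375e-01 -9.66450459e-01  1.85740479e-03]
 [ 3.92022536e-04 -1.81769484e-03 -9.99998271e-01]]
```

View pics/top.png

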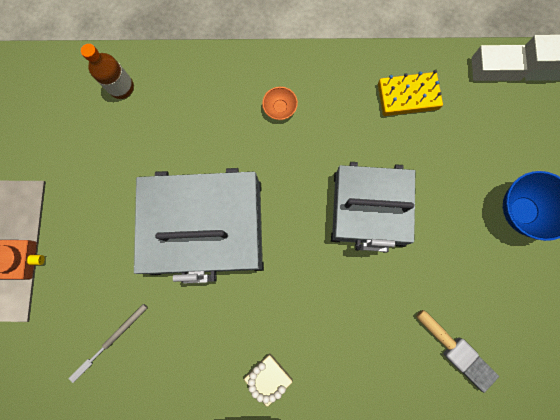

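View pics/scene.png

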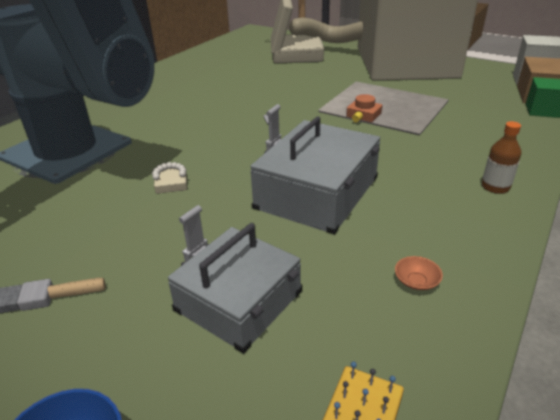

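The top view shows the larger case on the left, with its lid at px (136–262, 173–272) and its latch at (190, 278). The smaller case is on the right, around (375, 205).

```bash
python3 - <<'E'
from h import *
p=np.load("pics/top.npy")
for name,(u0,u1,v0,v1),z0,z1 in(("big",(120,275,160,290),.083,.097),("small",(320,430,150,265),.058,.072)):
    q=p[v0:v1,u0:u1].reshape(-1,3); q=q[~np.isnan(q[:,0])]
    l=q[(q[:,2]>z0)&(q[:,2]<z1)]; print(name,len(l),np.median(l[:,2]),cv2.minAreaRect(l[:,:2].astype(np.float32)))
    (c,s,a)=cv2.minAreaRect(l[:,:2].astype(np.float32)); print(cv2.boxPoints((c,s,a)))
    hi=q[q[:,2]>z1+.02]; print("handle/latch"); 
    for lo,h in((.12,.14),(.14,.17),(.1,.12)):
        k=hi[(hi[:,2]>lo)&(hi[:,2]<h)]
        if len(k)>3: print(lo,len(k),k.mean(0),k.min(0),k.max(0), cv2.minAreaRect(k[:,:2].astype(np.float32)))
E
```

```text
big 11575 0.08984428986259131 ((0.5561388731002808, 0.13362596929073334), (0.18643105030059814, 0.20013295114040375), 2.832972764968872)
[[0.4580915  0.22896302]
 [0.467983   0.02907465]
 [0.65418625 0.03828892]
 [0.64429474 0.23817728]]
handle/latch
0.12 458 [0.53439162 0.13089801 0.12861438] [0.46993598 0.07995144 0.12034146] [0.54238081 0.18472042 0.13231017] ((0.529592752456665, 0.12535734474658966), (0.09518283605575562, 0.07599077373743057), 47.804115295410156)
0.14 175 [0.47107252 0.12865401 0.15133402] [0.46554466 0.11206366 0.14696623] [0.47576872 0.14634689 0.15496934] ((0.47116613388061523, 0.12924258410930634), (0.00991056114435196, 0.03387745842337608), 3.573697090148926)
0.1 7 [0.50806224 0.10998574 0.11818496] [0.46990141 0.08064231 0.11729126] [0.54157807 0.1800566  0.11955351] ((0.5274486541748047, 0.12210860103368759), (0.08743281662464142, 0.07610704004764557), 47.86863708496094)
small 5316 0.06470211575145313 ((0.5927406549453735, -0.1643875539302826), (0.13113771378993988, 0.15082207322120667), 86.4422607421875)
[[ 0.5134061  -0.22515045]
 [ 0.6639375  -0.23450963]
 [ 0.6720752  -0.10362466]
 [ 0.5215438  -0.09426548]]
handle/latch
0.12 162 [ 0.52524244 -0.15926885  0.1261622 ] [ 0.52007431 -0.17732652  0.12012658] [ 0.53087758 -0.14253658  0.12958788] ((0.5253828763961792, -0.15988631546497345), (0.034385282546281815, 0.00993488822132349), 86.84198760986328)
0.1 407 [ 0.58944749 -0.16289743  0.10367081] [ 0.52197189 -0.21603823  0.10013007] [ 0.59812785 -0.11102539  0.10686535] ((0.5589149594306946, -0.16155408322811127), (0.10519815236330032, 0.07301957160234451), 86.36567687988281)
```

```bash
python3 -m handwheel '[{"angular":[0,0,1],"dp":[0,0,0],"claw":0},{"angular":[0,0,1],"dp":[0,0,0],"claw":0},{"angular":[0,0,0],"dp":[0.6,-1,0],"claw":0},{"angular":[0,0,0],"dp":[0.6,-1,0],"claw":0},{"angular":[0,0,0],"dp":[0.6,-1,0],"claw":0},{"angular":[0,0,0],"dp":[0.6,-1,0],"claw":0},{"angular":[0,0,0],"dp":[0.6,-1,0],"claw":0},{"angular":[0,0,0],"dp":[0.6,-1,0],"claw":0},{"angular":[0,0,0],"dp":[0.6,-1,0],"claw":0},{"angular":[0,0,0],"dp":[0.6,-1,0],"claw":0},{"angular":[0,0,0],"dp":[0.6,-1,0],"claw":0},{"angular":[0,0,0],"dp":[0.6,-1,0],"claw":0},{"angular":[0,0,0],"dp":[0.6,-1,0],"claw":0},{"angular":[0,0,0],"dp":[0.6,-1,0],"claw":0},{"angular":[0,0,0],"dp":[0.6,-1,0],"claw":0},{"angular":[0,0,0],"dp":[0.6,-1,0],"claw":0},{"angular":[0,0,0],"dp":[0.6,-1,0],"claw":0},{"angular":[0,0,0],"dp":[0.6,-1,0],"claw":0}]' 40
python3 -m handwheel '[{"angular":[0,0,0],"dp":[0.6,-1,0],"claw":0},{"angular":[0,0,0],"dp":[0.6,-1,0],"claw":0},{"angular":[0,0,0],"dp":[0.6,-1,0],"claw":0},{"angular":[0,0,0],"dp":[0.6,-1,0],"claw":0},{"angular":[0,0,0],"dp":[0.6,-1,0],"claw":0},{"angular":[0,0,0],"dp":[0.6,-1,0],"claw":0},{"angular":[0,0,0],"dp":[0.6,-1,0],"claw":0},{"angular":[0,0,0],"dp":[0.6,-1,0],"claw":0},{"angular":[0,0,0],"dp":[0.6,-1,0],"claw":0},{"angular":[0,0,0],"dp":[0.6,-1,0],"claw":0},{"angular":[0,0,0],"dp":[0.6,-1,0],"claw":0},{"angular":[0,0,0],"dp":[0.6,-1,0],"claw":0},{"angular":[0,0,0],"dp":[0.6,-1,0],"claw":0},{"angular":[0,0,0],"dp":[0.6,-1,0],"claw":0},{"angular":[0,0,0],"dp":[0.6,-1,0],"claw":0},{"angular":[0,0,0],"dp":[0.6,-1,0],"claw":0},{"angular":[0,0,0],"dp":[0,0,0],"claw":0},{"angular":[0,0,0],"dp":[0,0,0],"claw":0}]'
python3 - <<'E'
from h import *
o=arm.get_obs(); print(o["ee_pos"],o["orientation"].round(3) if hasattr(o["orientation"],'round') else o["orientation"],o["joint_pos"])
im,p=cloud("wrist"); cv2.imwrite("pics/w1.png",im[:,:,::-1]); np.save("pics/w1.npy",p)
q=p.reshape(-1,3); q=q[~np.isnan(q[:,0])]
q=q[(abs(q[:,0]-.5)<.12)&(abs(q[:,1]-.13)<.12)]
for lo,h in((.145,.16),(.126,.134)):
    k=q[(q[:,2]>lo)&(q[:,2]<h)]
    if len(k): print(lo,len(k),np.percentile(k,[5,50,95],axis=0))
E
```

```text
time_s: 1.6
ee_pos: [0.3171, -0.201, 0.2311]
orientation: [[0.999, 0.05, -0.0], [0.05, -0.999, 0.0], [-0.0, -0.0, -1.0]]
force: [-0.2, -0.4, 1.0]
grip_width: 0.0001
grasp_force: 0.0
time_s: 3.1
ee_pos: [0.4924, 0.1278, 0.2306]
orientation: [[0.999, 0.053, -0.001], [0.053, -0.999, -0.0], [-0.001, 0.0, -1.0]]
force: [0.4, -0.6, 0.2]
grip_width: -0.0001
grasp_force: 0.0
[0.4924297  0.12775297 0.23064074] [[ 0.999  0.053 -0.001]
 [ 0.053 -0.999 -0.   ]
 [-0.001  0.    -1.   ]] [ 3.44066931e-02  1.85581072e-01  1.63116012e+00 -1.80911989e-04
  1.32626287e+00  1.55266551e+00]
0.145 761 [[0.46766685 0.11324776 0.14692176]
 [0.47273584 0.12855387 0.15178876]
 [0.47591389 0.1437041  0.15330649]]
0.126 2355 [[0.47409679 0.08616589 0.12675207]
 [0.53564911 0.13093042 0.12943547]
 [0.5409046  0.17729727 0.13121411]]
```

View pics/w1.png

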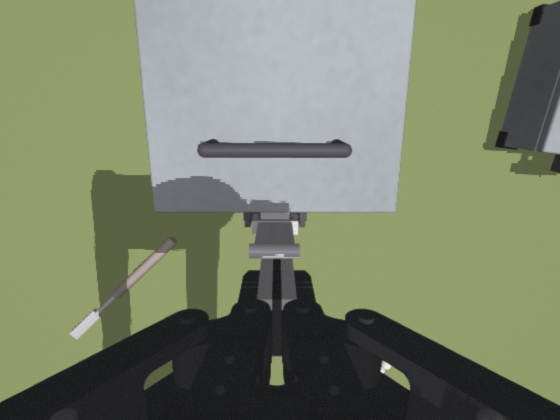

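```bash
python3 -m handwheel '[{"angular":[0,0,0],"dp":[0.55,-0.1,0],"claw":0},{"angular":[0,0,0],"dp":[0,0,0.7],"claw":0},{"angular":[0,0,0],"dp":[0,0,0.7],"claw":0},{"angular":[0,0,0],"dp":[0,0,0.7],"claw":0},{"angular":[0,0,0],"dp":[0,0,0.7],"claw":0},{"angular":[0,0,0],"dp":[0,0,0.7],"claw":0},{"angular":[0,0,0],"dp":[0,0,0.7],"claw":0},{"angular":[0,0,0],"dp":[0,0,0.7],"claw":0},{"angular":[0,0,0],"dp":[0,0,0.7],"claw":0},{"angular":[0,0,0],"dp":[0,0,0],"claw":0},{"angular":[0,0,0],"dp":[0,0,0],"claw":0}]'
python3 -m handwheel '[{"angular":[0,0,0],"dp":[-0.4,0,0],"claw":0},{"angular":[0,0,0],"dp":[-0.4,0,0],"claw":0},{"angular":[0,0,0],"dp":[-0.4,0,0],"claw":0},{"angular":[0,0,0],"dp":[-0.4,0,0],"claw":0},{"angular":[0,0,0],"dp":[-0.4,0,0],"claw":0},{"angular":[0,0,0],"dp":[-0.4,0,0],"claw":0},{"angular":[0,0,0],"dp":[-0.4,0,0],"claw":0},{"angular":[0,0,0],"dp":[-0.4,0,0],"claw":0},{"angular":[0,0,0],"dp":[-0.4,0,0],"claw":0},{"angular":[0,0,0],"dp":[-0.4,0,0],"claw":0},{"angular":[0,0,0],"dp":[0,0,0],"claw":0},{"angular":[0,0,0],"dp":[0,0,0],"claw":0}]'
python3 - <<'E'
from h import *
im,p=cloud("scene"); cv2.imwrite("pics/s2.png",im[:,:,::-1])
E
```

```text
time_s: 4.07
ee_pos: [0.5026, 0.1286, 0.1189]
orientation: [[0.999, 0.049, -0.002], [0.049, -0.999, -0.0], [-0.002, 0.0, -1.0]]
force: [0.6, -0.3, 0.2]
grip_width: -0.0002
grasp_force: 0.0
time_s: 5.07
ee_pos: [0.423, 0.1256, 0.1193]
orientation: [[0.999, 0.05, -0.0], [0.05, -0.999, 0.0], [-0.0, -0.0, -1.0]]
force: [0.4, -0.2, 0.3]
grip_width: -0.0002
grasp_force: 0.0
```

View pics/s2.png

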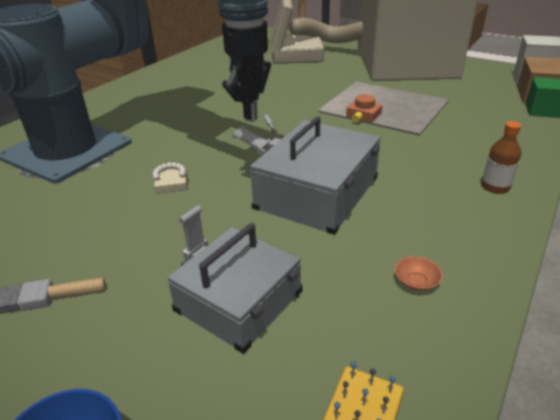

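The latch now lies forward at about (255, 138), and the lid is still shut. Next I'll go above the bar, turned 90°.

```bash
python3 -m handwheel '[{"angular":[0,0,0],"dp":[0,0,-1],"claw":0},{"angular":[0,0,0],"dp":[0,0,-1],"claw":0},{"angular":[0,0,0],"dp":[0,0,-1],"claw":0},{"angular":[0,0,0],"dp":[0,0,-1],"claw":0},{"angular":[0,0,0],"dp":[0.94,0,-1],"claw":0.6},{"angular":[0,0,0],"dp":[0.94,0,0],"claw":0.6},{"angular":[0,0,0],"dp":[0.94,0,0],"claw":0.6},{"angular":[0,0,0],"dp":[0.94,0,0],"claw":0.6},{"angular":[0,0,0],"dp":[0.94,0,0],"claw":0.6},{"angular":[0,0,0],"dp":[0.94,0,0],"claw":0.6}]'
python3 -m handwheel '[{"angular":[0,0,-1],"dp":[0,0,0],"claw":0.6},{"angular":[0,0,-1],"dp":[0,0,0],"claw":0.6},{"angular":[0,0,-1],"dp":[0,0,0],"claw":0.6},{"angular":[0,0,-1],"dp":[0,0,0],"claw":0.6},{"angular":[0,0,-1],"dp":[0,0,0],"claw":0.6},{"angular":[0,0,-1],"dp":[0,0,0],"claw":0.6},{"angular":[0,0,-1],"dp":[0,0,0],"claw":0.6},{"angular":[0,0,-1],"dp":[0,0,0],"claw":0.6},{"angular":[0,0,-1],"dp":[0,0,0],"claw":0.6},{"angular":[0,0,-1],"dp":[0,0,0],"claw":0.6},{"angular":[0,0,-1],"dp":[0,0,0],"claw":0.6},{"angular":[0,0,-1],"dp":[0,0,0],"claw":0.6},{"angular":[0,0,-1],"dp":[0,0,0],"claw":0.6},{"angular":[0,0,-1],"dp":[0,0,0],"claw":0.6},{"angular":[0,0,-1],"dp":[0,0,0],"claw":0.6},{"angular":[0,0,0],"dp":[0,0,0],"claw":0.6},{"angular":[0,0,0],"dp":[0,0,0],"claw":0.6}]'
python3 - <<'E'
from h import *
o=arm.get_obs(); print(o["joint_pos"])
im,p=cloud("top"); cv2.imwrite("pics/t3.png",im[:,:,::-1])
q=p.reshape(-1,3); q=q[~np.isnan(q[:,0])]
q=q[(q[:,0]>.36)&(q[:,0]<.472)&(abs(q[:,1]-.128)<.02)&(q[:,2]>.012)&(q[:,2]<.15)]
for a in np.arange(.36,.475,.012):
    k=q[(q[:,0]>=a)&(q[:,0]<a+.012)]
    if len(k): print(round(a,3),len(k),np.median(k[:,2]))
E
```

```text
time_s: 5.95
ee_pos: [0.5376, 0.1312, 0.2192]
orientation: [[0.999, 0.05, 0.0], [0.05, -0.999, 0.0], [0.0, -0.0, -1.0]]
force: [1.2, 0.5, 0.8]
grip_width: 0.0513
grasp_force: 0.0
time_s: 7.37
ee_pos: [0.5366, 0.1312, 0.2191]
orientation: [[-0.047, 0.999, -0.0], [0.999, 0.047, 0.0], [0.0, -0.0, -1.0]]
force: [-0.8, 0.3, -0.3]
grip_width: 0.0512
grasp_force: 0.0
[ 3.77554488e-02  2.71348355e-01  1.54826311e+00  1.66411078e-05
  1.32214238e+00 -9.39796866e-03]
0.384 52 0.03537806764249714
0.396 142 0.03709413739845583
0.408 122 0.0427918113074677
0.42 124 0.04828016512651945
0.432 123 0.05353439709416992
0.444 151 0.05800919276022672
0.456 80 0.06545185479182124
0.468 59 0.08486062932843032
```

Depth confirms the latch is fully over: it slopes down about 25° to z 0.035. Now I'll go down and grip the bar.

```bash
python3 -m handwheel '[{"angular":[0,0,0],"dp":[0,0,0.8],"claw":0.6},{"angular":[0,0,0],"dp":[0,0,0.8],"claw":0.6},{"angular":[0,0,0],"dp":[0,0,0.8],"claw":0.6},{"angular":[0,0,0],"dp":[0,0,0.8],"claw":0.6},{"angular":[0,0,0],"dp":[0,0,0.8],"claw":0.6},{"angular":[0,0,0],"dp":[0,0,0.8],"claw":0.6},{"angular":[0,0,0],"dp":[0,0,0.8],"claw":0.6},{"angular":[0,0,0],"dp":[0,0,0],"claw":0.6},{"angular":[0,0,0],"dp":[0,0,0],"claw":0.1},{"angular":[0,0,0],"dp":[0,0,0],"claw":0},{"angular":[0,0,0],"dp":[0,0,0],"claw":0},{"angular":[0,0,0],"dp":[0,0,0],"claw":0},{"angular":[0,0,0],"dp":[0,0,0],"claw":0},{"angular":[0,0,0],"dp":[0,0,0],"claw":0}]' 40
python3 - <<'E'
import numpy as np
# bar arc in tool frame with tool tilting about its x by k*dth (tool y = +x case, z = down); grasp point 19 mm behind TCP
N=18; th=np.linspace(0,np.radians(75),N+1); r=np.hypot(105,45); a0=np.arctan2(45,-105)
def pose(t,b):
    g=np.array([r*np.cos(a0-t),r*np.sin(a0-t)])      # case x,z rel. hinge
    y=np.array([np.cos(b),-np.sin(b)]); z=np.array([-np.sin(b),-np.cos(b)])
    return g+19*z,y,z
for i in range(N):
    p0,y,z=pose(th[i],.45*th[i]); p1,_,_=pose(th[i+1],.45*th[i+1]); d=(p1-p0)/20
    print(i,round(d@y,2),round(d@z,2),"turn",round(np.degrees(.45*(th[1]))/6,2))
print(pose(th[-1],.45*th[-1]))
E
```

```text
time_s: 8.58
ee_pos: [0.5367, 0.1312, 0.1086]
orientation: [[-0.05, 0.999, 0.002], [0.999, 0.05, 0.0], [-0.0, 0.002, -1.0]]
force: [-2.3, -0.8, 7.7]
grip_width: 0.0081
grasp_force: 39.2
0 0.15 -0.38 turn 0.31
1 0.16 -0.37 turn 0.31
2 0.18 -0.36 turn 0.31
3 0.19 -0.35 turn 0.31
4 0.2 -0.34 turn 0.31
5 0.22 -0.33 turn 0.31
6 0.23 -0.32 turn 0.31
7 0.24 -0.31 turn 0.31
8 0.26 -0.3 turn 0.31
9 0.27 -0.29 turn 0.31
10 0.28 -0.28 turn 0.31
11 0.29 -0.26 turn 0.31
12 0.3 -0.25 turn 0.31
13 0.31 -0.24 turn 0.31
14 0.32 -0.22 turn 0.31
15 0.33 -0.21 turn 0.31
16 0.34 -0.2 turn 0.31
17 0.34 -0.18 turn 0.31
(array([ 5.73482802, 97.27114616]), array([ 0.83146961, -0.55557023]), array([-0.55557023, -0.83146961]))
```

```bash
python3 -m handwheel '[{"angular":[0.31,0,0],"dp":[0,0.15,-0.38],"claw":0},{"angular":[0.31,0,0],"dp":[0,0.16,-0.37],"claw":0},{"angular":[0.31,0,0],"dp":[0,0.18,-0.36],"claw":0},{"angular":[0.31,0,0],"dp":[0,0.19,-0.35],"claw":0},{"angular":[0.31,0,0],"dp":[0,0.2,-0.34],"claw":0},{"angular":[0.31,0,0],"dp":[0,0.22,-0.33],"claw":0},{"angular":[0,0,0],"dp":[0,0,0],"claw":0},{"angular":[0,0,0],"dp":[0,0,0],"claw":0}]'
```

```text
time_s: 9.25
ee_pos: [0.5601, 0.1324, 0.1479]
orientation: [[-0.05, 0.979, -0.198], [0.999, 0.049, -0.01], [-0.0, -0.198, -0.98]]
force: [-5.8, -0.0, 4.3]
grip_width: 0.0083
grasp_force: 40.1
```

```bash
python3 -m handwheel '[{"angular":[0.31,0,0],"dp":[0,0.23,-0.32],"claw":0},{"angular":[0.31,0,0],"dp":[0,0.24,-0.31],"claw":0},{"angular":[0.31,0,0],"dp":[0,0.26,-0.3],"claw":0},{"angular":[0.31,0,0],"dp":[0,0.27,-0.29],"claw":0},{"angular":[0.31,0,0],"dp":[0,0.28,-0.28],"claw":0},{"angular":[0.31,0,0],"dp":[0,0.29,-0.26],"claw":0},{"angular":[0,0,0],"dp":[0,0,0],"claw":0}]'
python3 -m handwheel '[{"angular":[0.31,0,0],"dp":[0,0.3,-0.25],"claw":0},{"angular":[0.31,0,0],"dp":[0,0.31,-0.24],"claw":0},{"angular":[0.31,0,0],"dp":[0,0.32,-0.22],"claw":0},{"angular":[0.31,0,0],"dp":[0,0.33,-0.21],"claw":0},{"angular":[0.31,0,0],"dp":[0,0.34,-0.2],"claw":0},{"angular":[0.31,0,0],"dp":[0,0.34,-0.18],"claw":0},{"angular":[0,0,0],"dp":[0,0,0],"claw":0},{"angular":[0,0,0],"dp":[0,0,0],"claw":0}]'
python3 - <<'E'
from h import *
im,p=cloud("scene"); cv2.imwrite("pics/s4.png",im[:,:,::-1])
E
```

```text
time_s: 9.83
ee_pos: [0.5994, 0.1344, 0.1749]
orientation: [[-0.05, 0.921, -0.387], [0.999, 0.046, -0.019], [0.0, -0.387, -0.922]]
force: [-9.6, -0.9, 13.3]
grip_width: 0.0081
grasp_force: 41.2
time_s: 10.5
ee_pos: [0.6474, 0.1368, 0.1817]
orientation: [[-0.05, 0.834, -0.55], [0.999, 0.042, -0.028], [0.0, -0.551, -0.835]]
force: [-0.7, 0.7, 13.6]
grip_width: 0.0082
grasp_force: 42.3
```

View pics/s4.png

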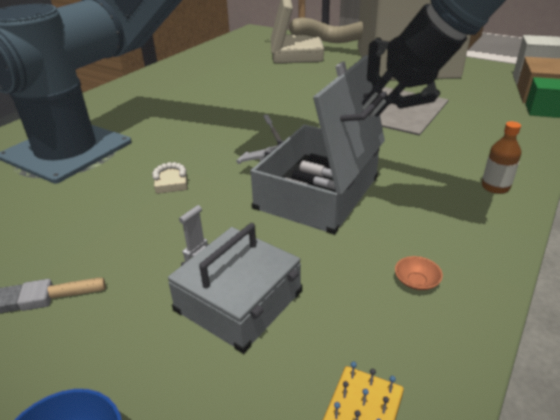

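The lid stands open at about 75°, and the latch is still over at (260, 155). Now I'll release a little and back out along the tool axis.

```bash
python3 -m handwheel '[{"angular":[0,0,0],"dp":[0,0,0],"claw":0.22},{"angular":[0,0,0],"dp":[0,0,0],"claw":0.22},{"angular":[0,0,0],"dp":[0,0,0],"claw":0.22},{"angular":[0,0,0],"dp":[0,0,0],"claw":0.22}]'
python3 -m handwheel '[{"angular":[0,0,0],"dp":[0,0,-0.4],"claw":0.22},{"angular":[0,0,0],"dp":[0,0,-0.5],"claw":0.22},{"angular":[0,0,0],"dp":[0,0,-0.6],"claw":0.22},{"angular":[0,0,0],"dp":[0,0,-0.6],"claw":0.22},{"angular":[0,0,0],"dp":[0,0,-0.6],"claw":0.22},{"angular":[0,0,0],"dp":[0,0,-0.6],"claw":0.22},{"angular":[0,0,0],"dp":[0,0,-0.6],"claw":0.22},{"angular":[0,0,0],"dp":[0,0,-0.6],"claw":0.22},{"angular":[0,0,0],"dp":[0,0,-0.6],"claw":0.22},{"angular":[0,0,0],"dp":[0,0,-0.6],"claw":0.22},{"angular":[0,0,0],"dp":[0,0,0],"claw":0.22},{"angular":[0,0,0],"dp":[0,0,0],"claw":0.22}]'
python3 - <<'E'
from h import *
im,p=cloud("scene"); cv2.imwrite("pics/s5.png",im[:,:,::-1])
# lid angle from inner/front-edge points in case frame
ex=np.array([.9988,.0494]); ey=np.array([-.0494,.9988]); q=p.reshape(-1,3); q=q[~np.isnan(q[:,0])]
d=q[:,:2]-[.561,.1335]; x=d@ex; y=d@ey; z=q[:,2]
m=(abs(y)<95)&(y<.095)&(y>-.09)&(x>-.02)&(x<.085)&(z>.11)&(z<.225)
k=np.c_[x,z][m]; f=cv2.fitLine(k.astype(np.float32),cv2.DIST_HUBER,0,.01,.01).ravel(); print(m.sum(),f,np.degrees(np.arctan2(abs(f[1]),abs(f[0]))))
E
```

```text
time_s: 10.88
ee_pos: [0.647, 0.1367, 0.178]
orientation: [[-0.05, 0.833, -0.551], [0.999, 0.042, -0.028], [-0.0, -0.552, -0.834]]
force: [0.7, -0.4, 0.7]
grip_width: 0.019
grasp_force: 0.0
time_s: 11.88
ee_pos: [0.6915, 0.1368, 0.268]
orientation: [[-0.049, 0.841, -0.538], [0.999, 0.042, -0.025], [0.002, -0.539, -0.842]]
force: [0.3, -0.4, 0.4]
grip_width: 0.0188
grasp_force: 0.0
3501 [ 0.28131366 -0.9596159   0.06129539  0.18411006] 73.66138
```

View pics/s5.png

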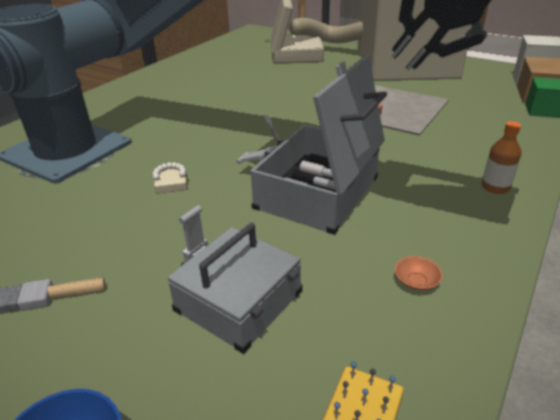

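The lid is standing at about 74° on its own at (350, 125). The gripper is clear at (440, 30), the latch is over and the small case is untouched.

```bash
python3 -c "
from cell import arm
print(arm.finish_job())"
```

```text
the job is handed in; nothing more can be done
None
```

The job is handed in at about 12 s: the larger case's latch is flipped fully over, its lid stands open at about 74° with the gripper clear, and the smaller case was left alone.

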